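# Print the weight ticket of the sherd

## Task

The sherd is lying in its dish on the balance and its weight is ready to be logged. With a fingertip, lightly press the ticket printer's power rocker to on, then press the balance's print key, then the printer's oblong paper-feed key so that the ticket comes out past the tear bar. Leave the rocker on, press no other key, do not touch the pan, dish or sherd, and do not pick up or shift the two instruments or anything else on the bench.

Things in the scene. Friction and masses are not known exactly. Their poses are not given: they have to be found in the camera images.
- balance: Loose top-pan balance, cream, 250 deep x 200 wide x 58 mm tall, 1.5 kg; origin under its centre, x axis front (operator's side, towards the robot) to back, y to the operator's left. The front 105 mm slopes 0.15 rad, 58 down to 42 mm high: display, then four separate grey keys in a row 98 mm in front of the origin; from operator's left round on/off, square unit, square print, wide bar tare, 47 mm apart.
- key_print_top (a point): Centre of the top face of the balance's print key: 16 mm square, the third key from the operator's left (the square one beside the wide tare bar). At rest the key stands 7 mm proud of the panel; it is pressed downwards (into the panel, which leans 0.15 rad from level). The point moves with the key.
- key_print (a joint): Print key. Joint value 0 up, 0.005 m fully down; sprung, 0.8 N starts it, it registers at 1.5 mm (3.5 N), 10 N holds it fully down, and springs back by itself.
- printer: Loose ticket printer, light grey, 200 deep x 160 wide, 1.3 kg; origin under its centre, x axis front (operator's side) to back, y to the operator's left. Front deck flat, 42 mm high, 72 mm deep; housing behind 70 mm, roll cover 96 mm high. On the deck, 65 mm in front of the origin, from operator's left: dark power rocker, small round self-test key, oblong paper-feed key, 47 mm apart.
- rocker_on (a point): Point on top of the ON half (operator's left, printer's +y) of the power rocker, 12 mm from its pivot; moves with it. The rocker is 32 mm long (along y), 20 mm wide. Off: this half slopes up to the left, its outer end 4 mm beyond the point and 5 mm above the other half. Pressed straight down it turns until this half is level (on), 6 mm above the deck; the point has then sunk 3.5 mm.
- rocker (a joint): Power rocker angle: 0 off, 0.30 rad fully on against its stop; it starts at 0 to 0.03, counts as on above 0.24 and stays where it is left. About 1.5 N at the outer end turns it; pressed on at its stop, the whole rocker gives in its springy frame (2 N to 14 N over 4 mm).
- key_feed_top (a point): Centre of the top face of the printer's oblong paper-feed key, 26 mm wide by 16 mm, at the operator's right of the deck; it stands 7 mm proud of the deck and is pressed straight down. The point moves with the key.
- key_feed (a joint): Paper-feed key. Joint value 0 up, 0.005 m fully down; sprung, 0.8 N starts it, it registers at 1.5 mm (3.5 N), 10 N holds it fully down, and springs back by itself.
- key_onoff (a joint): The balance's round on/off key, 18 mm wide, first from the left (70 mm left of the middle). Not to be pressed. 0 up, 0.005 m fully down.
- key_unit (a joint): The balance's square unit key, 16 mm, second from the left (23 mm left of the middle). Not to be pressed. 0 up, 0.005 m fully down.
- key_tare (a joint): The balance's wide tare key, 30 by 16 mm, fourth from the left (70 mm right of the middle). Not to be pressed. 0 up, 0.005 m fully down.
- key_test (a joint): The printer's small round self-test key, 16 mm wide, between rocker and feed key. Not to be pressed. 0 up, 0.005 m fully down.
- pan: Round steel weighing pan of the balance, 126 mm wide, its top 70 mm above the table; origin on its axis, 60 mm above the table, 40 mm behind the middle of the balance. Not to be touched.
- dish: Loose white weighing dish, 82 mm wide, 20 mm tall, on the pan; origin under its centre. Not to be touched.
- sherd: Terracotta sherd, about 42 by 26 by 8 mm, loose in the dish; origin under its middle. Not to be touched.
- vial: Bystander: small amber glass sample vial with white cap, 22 mm wide, 40 mm tall, upright; origin under its centre.
- jar: Bystander: small white jar with black lid, 32 mm wide, 42 mm tall, upright; origin under its centre.
- petri: Bystander: closed glass petri dish, 92 mm wide, 18 mm tall; origin under its centre.
- brush: Bystander: fine brush with wooden handle lying flat, 190 mm long, 20 mm thick; origin under its middle, x axis along it.
- tweezers: Bystander: steel tweezers lying flat, 130 mm long, about 13 mm wide, 6 mm thick; origin under the middle, x axis along them.
- blue_bottle: Bystander: clear glass bottle with blue cap, 60 mm wide, 115 mm tall, upright; origin under its centre.
- amber_bottle: Bystander: amber glass bottle with black cap, 54 mm wide, 110 mm tall, upright; origin under its centre.

How it is judged:
By the outcome, as a careful person would: the job done as asked, in the order asked, and still so for the second after the job is handed in, with the robot touching nothing.
It also fails if it takes over 51 s, if anything falls off the work surface, if the arm or the gripper's body presses on something with over 40 N, if the wrist force passes 120 N, or if a joint passes its speed limit or range.

## Robot

A 6-joint arm with a two-finger parallel gripper is mounted at the origin on the work surface. World frame = base frame: x ahead of the robot, y to its left, z up, the work surface at z = 0. Lengths are in m, angles in degrees, forces in N, time in s.
With the tool pointing down it reaches from about 0.4 to 0.825 m from the base axis. Payload 7 kg.
Tool frame: the origin (TCP) lies midway between the tips of the shut fingers; the grasp point (between the pads) lies hold_point_z behind it (hold_point_z is the distance from the TCP to the grasp point, in m); z points along the fingers, y is the line along which they close (so a half turn about z gives the same grasp; the last joint's range is limited). The gripper opens to 88 mm and grips with 3 to 60 N. Pads are 19 mm wide; open, the fingers measure 130 mm over their backs; the gripper's body (78 mm by 193 mm) begins 47 mm behind the grasp point.
Start: joints at [-55.285, 20.546, 0.682, 0, -70.136, -16.507], TCP at [0.211, -0.641, 0.227] pointing down, gripper open.
Joint ranges: [-176.03, 176.03], [-82.01, 121.73], [-58.28, 71.71], [-173.87, 95.51], [-174.79, -0.11], [-173.66, 173.66]. Speed limits (degrees/s): [136.94, 136.94, 172.46, 180, 180, 180].

## Interface

Orientations are given as [roll, pitch, yaw] about the fixed x, y, z axes, in that order (R = Rz(yaw) Ry(pitch) Rx(roll)).
In Python, from plant import * gives the robot as it stands.
- The arm moves only by the tool step_arm, never from a script. Its argument "steps" is a list that holds one entry, the list of rows, each a list of 6 numbers: the shift along the tool's x, y, z scaled (see below), then the turn, a rotation vector about the tool's x, y, z scaled (see below). In form: [[[tx, ty, tz, wx, wy, wz], ...]]. A call has 1 to 20 rows; each row is the pose to reach, as a shift and turn from the pose commanded when the call began, along the tool's axes at that moment; what a row does not reach only later rows make up. The controller multiplies each number of a shift by 100 mm and each number of a turn by 0.5 rad. A row lasts 1/10 s, in which the tool goes at most 50 mm and 8.59 degrees, less where a joint would pass 70% of its speed; a pose out of reach is approached as far as the arm can. A call with a number of a shift or a turn outside -1 to 1 is refused whole. A call with a gripper value outside its range is refused whole. "jaw" is the closure in counts, from 0 (fully open) to 255 (shut), set as the call begins (left out, the last holds). The fingers move at their own pace and stop on an object; the grip force is fixed at half the most. Time passes only in rows, so rows that repeat a pose let the fingers close. It gives the time, the measured TCP pose, the force, the opening and the grip force at its end, in the units of the state.
- get_obs(): the state, without advancing time (a new reading comes with each control period).
- snapshot(name): name is "scene" or "top" or "wrist"; returns (picture, depth): 384x512x3 uint8, red, green, blue; 384x512 float32, m along the optical axis (not along the pixel's ray), 0 where there is no reading.
- calibration(name): a dict with "mtx" (3x3 intrinsics, pixels), "dist" ([k1, k2, p1, p2, k3] as OpenCV has them; the pictures are not rectified), "rvec" (rotation vector, rad) and "tvec" (3), from world to camera coordinates, as OpenCV has them. Camera axes: x right, y down, z forward; pixel columns grow to the right and rows downward; lengths in m; the calibration is good to about 2 mm. A picture is of the moment at which its call begins: read the wrist's pose just before it. calibration takes no time and is no camera call; for the wrist camera it gives the pose at the moment of the call.
- close_job(): hands the job in; it is judged then, once.
The state is a dict: "clock": time; "joint_pos": joint angles; "qvel": joint speeds; "tau": joint torques, N m; "tool_pos": TCP position; "orientation": TCP orientation; "force": force on the tool from outside, world axes, zero at the start; "moment": the same for the moment, N m; "opening": finger opening in m; "gripper_force": force on a finger pad.
Only numpy, scipy, OpenCV 4.12 (cv2) and the standard library are available. Lean on these libraries where they do the work, as an engineer would, in place of code of your own. Each camera call takes 0.05 s, during which the arm holds its last target. There are 200 camera calls.

## Working session

There is one attempt and no reset: what is moved stays moved. The work goes in short steps, Python scripts to look and compute and a tool call to move; the robot and the scene stay as the last step left them, time stands still between calls to the robot, and variables do not carry over. Pictures are saved under pics/ and viewed, at most 10 in all, crops included, and the job is handed in when it is done.

Besides the shell and the picture viewer there is one more tool, called after "Emit:" by a JSON object that holds its "method" and its "body", one argument or row to a line. step_arm: Moves the arm, as the interface text tells. Its arguments: {"type":"object","properties":{"steps":{"type":"array","items":{"type":"array","items":{"type":"array","items":{"type":"number","minimum":-1,"maximum":1}}}},"jaw":{"type":"number"}},"required":["steps"]}

```bash
mkdir -p pics; ls; python3 - <<'E'
from plant import *
import cv2,numpy as np
o=get_obs();print({k:np.round(v,4).tolist() for k,v in o.items()})
for n in("scene","top"):
    p,d=snapshot(n);cv2.imwrite(f"pics/{n}0.png",p[...,::-1]);np.savez(f"pics/{n}0.npz",p=p,d=d)
    c=calibration(n);print(n,{k:np.round(v,3).tolist() for k,v in c.items()})
E
```

```text
pics
{'clock': 0.0, 'joint_pos': [-55.2836, 20.5902, 0.632, -0.0218, -70.1353, -16.5055], 'qvel': [0.0764, 0.048, -0.1005, -0.0149, -0.0311, -0.0289], 'tau': [-0.0014, -58.2713, 29.3066, 6.9972, 0.0071, -0.0001], 'tool_pos': [0.2108, -0.6407, 0.2256], 'orientation': [179.9046, -0.007, -161.7965], 'force': [-0.2716, -0.6388, -1.3195], 'moment': [0.0045, 0.0551, -0.0379], 'gripper_force': 0.0, 'opening': 0.088}
scene {'mtx': [[415.157, 0.0, 259.727], [0.0, 415.157, 191.011], [0.0, 0.0, 1.0]], 'dist': [0.035, 0.0, 0.0, 0.0, 0.0], 'rvec': [0.736, 2.466, -1.28], 'tvec': [0.452, -0.093, 1.479]}
top {'mtx': [[366.785, 0.0, 256.161], [0.0, 366.785, 191.094], [0.0, 0.0, 1.0]], 'dist': [-0.056, 0.0, 0.0, 0.0, 0.0], 'rvec': [2.133, -2.141, 0.241], 'tvec': [-0.025, 0.537, 0.956]}
```

View pics/top0.png

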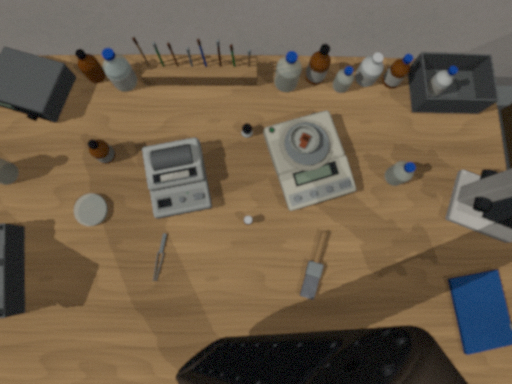

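View pics/scene0.png

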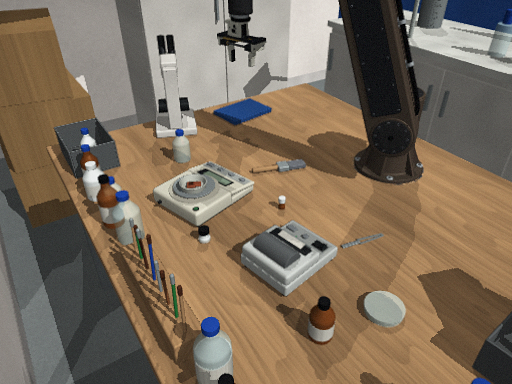

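The top view shows the printer near pixel (176,178) and the balance near (310,160), with the robot at the bottom of the frame. I'll enlarge both instruments.

```bash
cat > h.py <<'E'
import numpy as np,cv2
from plant import *
def ray(c,uv):
    R,_=cv2.Rodrigues(np.array(c["rvec"],float));t=np.array(c["tvec"],float).ravel()
    n=cv2.undistortPoints(np.array(uv,float).reshape(-1,1,2),np.array(c["mtx"],float),np.array(c["dist"],float)).reshape(-1,2)
    return -R.T@t,np.c_[n,np.ones(len(n))]@R   # depth 1 along axis
def at_z(c,uv,z):
    o,d=ray(c,uv);return o+d*((np.asarray(z)-o[2])/d[:,2])[:,None]
def proj(c,P):
    return cv2.projectPoints(np.array(P,float).reshape(-1,1,3),np.array(c["rvec"],float),np.array(c["tvec"],float),np.array(c["mtx"],float),np.array(c["dist"],float))[0].reshape(-1,2)
E
python3 - <<'E'
import cv2,numpy as np
p=cv2.imread("pics/top0.png")
a=cv2.resize(p[130:225,135:215],None,fx=5,fy=5,interpolation=cv2.INTER_CUBIC)
b=cv2.resize(p[110:210,262:360],None,fx=4,fy=4,interpolation=cv2.INTER_CUBIC)
o=np.zeros((475,400+392,3),np.uint8);o[:475,:400]=a;o[:400,400:]=b
cv2.imwrite("pics/crop1.png",o)
E
```

```text
(no output)
```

View pics/crop1.png

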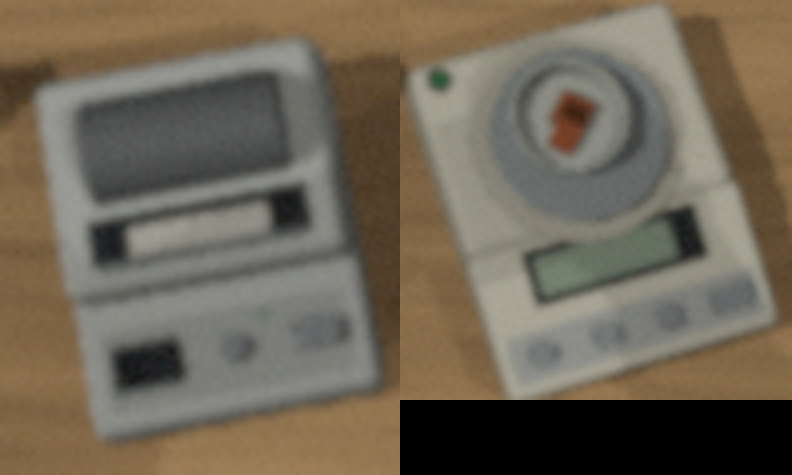

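Crop readings in full-image pixels:
- **Printer:** rocker (164.6,203), test (182.6,199.6), feed (199.2,196.2).
- **Balance:** on/off (297.8,198.3), unit (314.3,193.8), print (329.8,189), tare (345,184).

```bash
python3 - <<'E'
from h import *
c=calibration("top")
P=at_z(c,[[164.6,203],[182.6,199.6],[199.2,196.2],[297.75,198.25],[314.25,193.75],[329.75,189],[345,184]],[.048,.049,.049]+[.051]*4)
print(P.round(4))
for a,b in((0,2),(3,6)):
    v=P[a]-P[b];print(np.linalg.norm(v),np.degrees(np.arctan2(-v[0],v[1])))
p,d=snapshot("wrist");cv2.imwrite("pics/w0.png",p[...,::-1])
w=calibration("wrist");R,_=cv2.Rodrigues(np.array(w["rvec"]));print(-R.T@np.array(w["tvec"]).ravel(),R.round(3),w["mtx"])
import plant;print(getattr(plant,"hold_point_z",None),[k for k in dir(plant) if k[0]!="_"])
E
```

```text
[[ 0.5047  0.2232  0.048 ]
 [ 0.5139  0.1744  0.049 ]
 [ 0.5233  0.1293  0.049 ]
 [ 0.5171 -0.1409  0.051 ]
 [ 0.5296 -0.1872  0.051 ]
 [ 0.543  -0.2311  0.051 ]
 [ 0.5573 -0.2749  0.051 ]]
0.09572680182739761 11.209852959327936
0.13987239885283892 16.696611541548734
[ 0.13146559 -0.6674791   0.38374739] [[-0.314  0.95   0.002]
 [ 0.904  0.298  0.306]
 [ 0.29   0.098 -0.952]] [[284.20425173   0.         259.46247384]
 [  0.         284.20425173 193.5255811 ]
 [  0.           0.           1.        ]]
0.0188 ['PlanningError', 'calibration', 'close_job', 'get_obs', 'hold_point_z', 'snapshot']
```

View pics/w0.png

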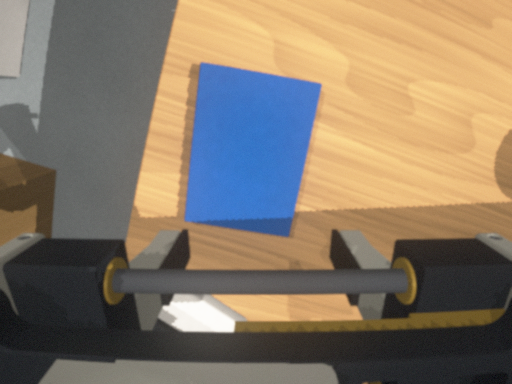

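The wrist camera sits on the operator's side of the gripper, with image right = tool y and image up towards the robot. The fingers show below row 235. I'll move over the balance keys with the jaw shut.

Emit:
{"method": "step_arm", "body": {
  "steps": [
    [[-0.6,1,0,0,0,0],[-0.6,1,0,0,0,0],[-0.6,1,0,0,0,0]]
  ],
  "jaw": 255
}}

```text
clock: 0.45
tool_pos: [0.2367, -0.5241, 0.2264]
orientation: [179.9, 0.0, -161.7]
force: [0.4, -1.3, 0.5]
opening: 0.0694
gripper_force: 0.0
```

Emit:
{"method": "step_arm", "body": {
  "steps": [
    [[-0.6,1,0,0,0,0],[-0.6,1,0,0,0,0],[-0.6,1,0,0,0,0]]
  ]
}}

```text
clock: 0.75
tool_pos: [0.2623, -0.4106, 0.2267]
orientation: [180.0, 0.0, -161.7]
force: [0.2, 0.1, 0.1]
opening: 0.0453
gripper_force: 0.0
```

Emit:
{"method": "step_arm", "body": {
  "steps": [
    [[-1,0.33,0,0,0,0],[-1,0.33,0,0,0,0],[-1,0.33,0,0,0,0]]
  ]
}}

```text
clock: 1.05
tool_pos: [0.3504, -0.3489, 0.2269]
orientation: [-180.0, 0.1, -161.6]
force: [-0.5, -0.1, 0.7]
opening: 0.0211
gripper_force: 0.0
```

Emit:
{"method": "step_arm", "body": {
  "steps": [
    [[-1,0.33,0,0,0,0],[-1,0.33,0,0,0,0],[-1,0.33,0,0,0,0]]
  ]
}}

```text
clock: 1.35
tool_pos: [0.4351, -0.2865, 0.2264]
orientation: [-180.0, 0.0, -161.6]
force: [-1.0, -0.4, 0.0]
opening: 0.0013
gripper_force: 0.0
```

Emit:
{"method": "step_arm", "body": {
  "steps": [
    [[-1,0.33,0,0,0,0],[-1,0.33,0,0,0,0],[-1,0.33,0,0,0,0],[-1,0.33,0,0,0,0],[-1,0.33,0,0,0,0]]
  ]
}}

```text
clock: 1.85
tool_pos: [0.5156, -0.2264, 0.2262]
orientation: [180.0, -0.1, -161.8]
force: [-0.6, -0.2, -0.5]
opening: 0.0002
gripper_force: 0.0
```

```bash
python3 - <<'E'
from h import *
import pickle
c=calibration("wrist");p,d=snapshot("wrist");o=get_obs();pickle.dump((c,p,d),open("pics/w1.pkl","wb"))
print(o["clock"],o["tool_pos"],o["orientation"],o["opening"],o["force"])
cv2.imwrite("pics/w1.png",cv2.resize(p[100:300,130:390,::-1],None,fx=3,fy=3,interpolation=cv2.INTER_CUBIC))
E
```

```text
1.9 [ 0.51540555 -0.2266452   0.22646299] [ 1.79986128e+02 -3.12804343e-02 -1.61835618e+02] 0.00046346562905650863 [-0.36978897 -0.34931115  0.42749369]
```

View pics/w1.png

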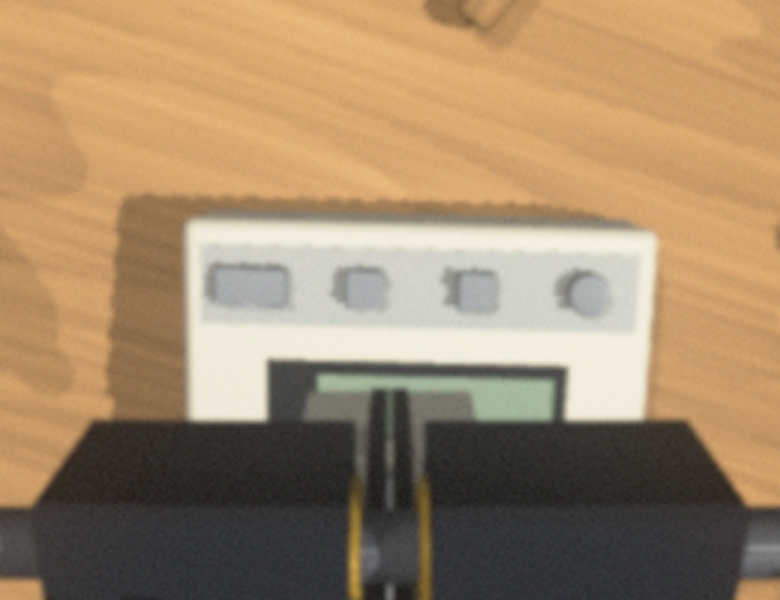

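The keys are clear. In full wrist pixels: tare (214,195.3), print (251.7,196.3), unit (289,197), on/off (326,197.7). The shut tip is about 35–40 mm wide along the row. Next I'll move over the printer.

Emit:
{"method": "step_arm", "body": {
  "steps": [
    [[-0.28,0.95,0,0,0,0],[-0.28,0.95,0,0,0,0],[-0.28,0.95,0,0,0,0]]
  ]
}}

```text
clock: 2.2
tool_pos: [0.5125, -0.1242, 0.2272]
orientation: [180.0, 0.1, -161.7]
force: [-0.1, -0.5, 0.4]
opening: 0.0006
gripper_force: 0.0
```

Emit:
{"method": "step_arm", "body": {
  "steps": [
    [[-0.28,0.95,0,0,0,0],[-0.28,0.95,0,0,0,0],[-0.28,0.95,0,0,0,0]]
  ]
}}

```text
clock: 2.5
tool_pos: [0.5099, -0.0252, 0.2272]
orientation: [180.0, 0.1, -161.6]
force: [-0.2, -1.1, -0.2]
opening: 0.0003
gripper_force: 0.0
```

Emit:
{"method": "step_arm", "body": {
  "steps": [
    [[-0.28,0.95,0,0,0,0],[-0.28,0.95,0,0,0,0],[-0.28,0.95,0,0,0,0]]
  ]
}}

```text
clock: 2.8
tool_pos: [0.5072, 0.0737, 0.227]
orientation: [180.0, 0.1, -161.6]
force: [0.2, -0.8, -0.1]
opening: 0.0006
gripper_force: 0.0
```

Emit:
{"method": "step_arm", "body": {
  "steps": [
    [[-0.28,0.95,0,0,0,0.24],[-0.28,0.95,0,0,0,0.24],[-0.28,0.95,0,0,0,0.24],[-0.28,0.95,0,0,0,0.24],[-0.28,0.95,0,0,0,0.24]]
  ]
}}

```text
clock: 3.3
tool_pos: [0.5041, 0.1684, 0.2266]
orientation: [-180.0, -0.0, -168.7]
force: [-0.4, 0.0, 0.9]
opening: 0.0003
gripper_force: 0.0
```

```bash
python3 - <<'E'
from h import *
import pickle
c,p,d=pickle.load(open("pics/w1.pkl","rb"))
P=at_z(c,[[214,195.3],[251.7,196.3],[289,197],[326,197.7]],.053);print(P.round(4))
v=P[3]-P[0];print(np.linalg.norm(v),np.degrees(np.arctan2(-v[0],v[1])))
O,r=ray(c,[[251.7,196.3],[289,197],[270,196]]);print("depth z",[(O+r[i]*d[196,[252,289,270][i]])[2].round(4) for i in range(3)])
c=calibration("wrist");p,d=snapshot("wrist");o=get_obs();pickle.dump((c,p,d),open("pics/w2.pkl","wb"))
print(o["clock"],o["tool_pos"],o["orientation"],o["opening"],o["force"])
cv2.imwrite("pics/w2.png",cv2.resize(p[100:300,130:390,::-1],None,fx=3,fy=3,interpolation=cv2.INTER_CUBIC))
E
```

```text
[[ 0.5567 -0.2714  0.053 ]
 [ 0.5434 -0.227   0.053 ]
 [ 0.53   -0.1832  0.053 ]
 [ 0.5165 -0.1393  0.053 ]]
0.13805600298254728 16.94820413304256
depth z [np.float64(0.0536), np.float64(0.0539), np.float64(0.0454)]
3.35 [0.50414705 0.16832594 0.22667046] [-1.79993587e+02 -3.30235169e-03 -1.68758601e+02] 0.0003772694727896011 [ 0.22155784 -0.16982037 -0.11134631]
```

View pics/w2.png

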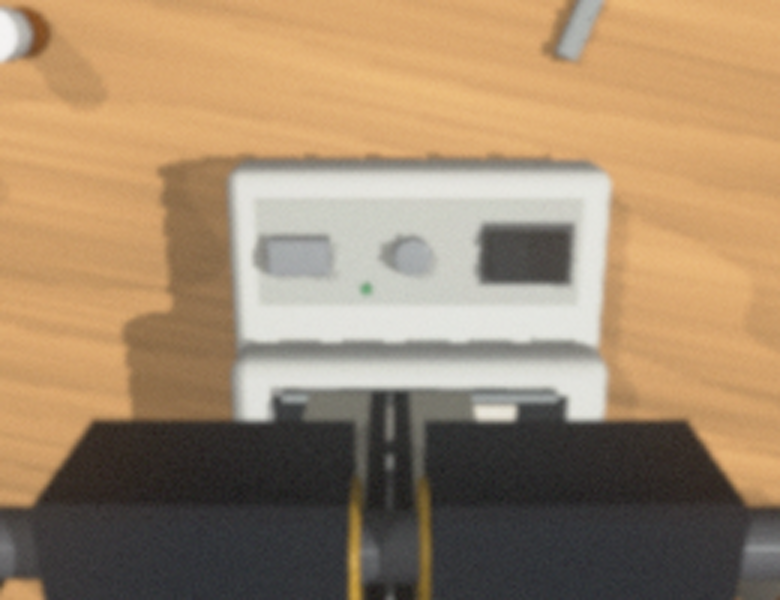

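The printer row in crop pixels: rocker (527,253), test (411,257), feed (298,257). I'll compute targets and the tool-frame offset to the rocker, with the tip spanning only the ON half outward from the pivot.

```bash
cat >> h.py <<'E'
from scipy.spatial.transform import Rotation as Ro
def go(target):
    o=get_obs();R=Ro.from_euler("xyz",o["orientation"],degrees=True)
    return (R.inv().apply(np.array(target)-o["tool_pos"])*10).round(3)
E
python3 - <<'E'
from h import *
import pickle
c,p,d=pickle.load(open("pics/w2.pkl","rb"))
uv=np.array([[298,257],[411,257],[527,253]])/3+[130,100]
P=at_z(c,uv,[.049,.049,.048]);print(P.round(4))
v=P[2]-P[0];L=np.linalg.norm(v[:2]);a=np.arctan2(-v[0],v[1]);print(L,np.degrees(a))
y=np.array([-np.sin(a),np.cos(a),0])
O,r=ray(c,uv);print("depth z",[(O+r[i]*d[int(uv[i,1]+.5),int(uv[i,0]+.5)])[2].round(4) for i in range(3)])
T=P[2]+y*.022;T[2]=.07;print(T,go(T))
E
```

```text
[[0.5251 0.1349 0.049 ]
 [0.516  0.1804 0.049 ]
 [0.5052 0.2269 0.048 ]]
0.0940636394500722 12.19942120696691
depth z [np.float64(0.0495), np.float64(0.0485), np.float64(0.0484)]
[0.50057786 0.24836961 0.07      ] [-0.121  0.792  1.567]
```

Emit:
{"method": "step_arm", "body": {
  "steps": [
    [[-0.12,0.79,0,0,0,0.02],[-0.12,0.79,0.2,0,0,0.02],[-0.12,0.79,0.6,0,0,0.02],[-0.12,0.79,0.95,0,0,0.02],[-0.12,0.79,0.95,0,0,0.02]]
  ]
}}

```text
clock: 3.85
tool_pos: [0.498, 0.2466, 0.1273]
orientation: [-179.8, -0.4, -169.4]
force: [-0.2, -0.0, -0.1]
opening: 0.0006
gripper_force: 0.0
```

Emit:
{"method": "step_arm", "body": {
  "steps": [
    [[0,0,0.3,0,0,0],[0,0,0.5,0,0,0],[0,0,0.6,0,0,0],[0,0,0.6,0,0,0],[0,0,0.6,0,0,0]]
  ]
}}

```text
clock: 4.35
tool_pos: [0.5013, 0.25, 0.0731]
orientation: [180.0, 0.1, -169.3]
force: [0.9, 0.2, 0.3]
opening: 0.0003
gripper_force: 0.0
```

```bash
python3 - <<'E'
from h import *
o=get_obs();print(o["clock"],o["tool_pos"],o["orientation"],o["force"],go([.5006,.2484,.07]))
p,d=snapshot("wrist")
cv2.imwrite("pics/w3.png",cv2.resize(p[100:300,130:390,::-1],None,fx=3,fy=3,interpolation=cv2.INTER_CUBIC))
E
```

```text
4.35 [0.50129816 0.25001228 0.0731144 ] [ 1.79963216e+02  9.45700076e-02 -1.69254007e+02] [0.93869293 0.1731407  0.31379629] [ 0.01  -0.015  0.031]
```

View pics/w3.png

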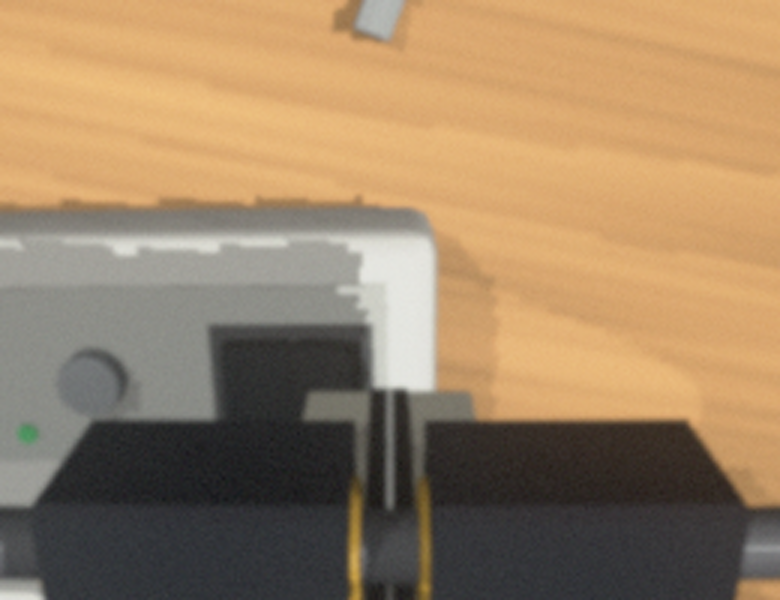

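The finger's inner edge sits about 5 mm outboard of the pivot, over the ON half only. I'll press in small steps, watching the force.

Emit:
{"method": "step_arm", "body": {
  "steps": [
    [[0.01,-0.015,0.1,0,0,0],[0.01,-0.015,0.17,0,0,0],[0.01,-0.015,0.2,0,0,0],[0.01,-0.015,0.21,0,0,0],[0.01,-0.015,0.22,0,0,0],[0.01,-0.015,0.23,0,0,0],[0.01,-0.015,0.23,0,0,0]]
  ]
}}

```text
clock: 5.1
tool_pos: [0.4996, 0.2484, 0.0486]
orientation: [180.0, 0.0, -169.2]
force: [-1.0, -0.2, 2.2]
opening: 0.0004
gripper_force: 0.6
```

Emit:
{"method": "step_arm", "body": {
  "steps": [
    [[0,0,0.01,0,0,0],[0,0,0.02,0,0,0],[0,0,0.02,0,0,0]]
  ]
}}

```text
clock: 5.4
tool_pos: [0.4998, 0.2484, 0.0468]
orientation: [180.0, 0.0, -169.2]
force: [-1.7, -0.1, 5.2]
opening: 0.0003
gripper_force: 2.7
```

5.2 N with the tip 1.2 mm below the level-ON height, so it should be against its stop. I'll retract, then confirm from above.

Emit:
{"method": "step_arm", "body": {
  "steps": [
    [[0,0,-0.3,0,0,0],[0,0,-0.7,0,0,0],[0,0,-1,0,0,0],[0,-0.4,-1,0,0,0],[0,-0.7,-1,0,0,0],[0,-0.7,-1,0,0,0],[0,-0.7,-1,0,0,0]]
  ]
}}

```text
clock: 6.1
tool_pos: [0.5128, 0.1787, 0.1465]
orientation: [180.0, 0.0, -169.3]
force: [0.4, 0.3, 0.4]
opening: 0.0001
gripper_force: 0.0
```

```bash
python3 - <<'E'
from h import *
o=get_obs();print(o["clock"],o["tool_pos"],o["force"])
c=calibration("wrist");p,d=snapshot("wrist")
q=cv2.resize(p[100:260,150:410,::-1],None,fx=3,fy=3,interpolation=cv2.INTER_CUBIC);cv2.imwrite("pics/w4.png",q)
# heights along rocker (via pivot +-s)
a=np.radians(12);y=np.array([-np.sin(a),np.cos(a),0])
for s in np.arange(-.018,.0181,.004):
    P=np.array([.5052,.2269,.048])+y*s;u=proj(c,P)[0];O,r=ray(c,[u]);i,j=int(round(u[1])),int(round(u[0]))
    print(round(s,3),u.round(),(O+r[0]*np.median(d[i-2:i+3,j]))[2].round(4))
E
```

```text
6.1 [0.51284084 0.17871981 0.14654235] [0.39555428 0.27311234 0.37311967]
-0.018 [292. 197.] 0.0426
-0.014 [296. 196.] 0.0523
-0.01 [300. 196.] 0.0514
-0.006 [304. 196.] 0.0505
-0.002 [309. 196.] 0.0482
0.002 [313. 196.] 0.0478
0.006 [317. 196.] 0.0481
0.01 [321. 196.] 0.0483
0.014 [325. 196.] 0.0479
0.018 [329. 196.] 0.0421
```

View pics/w4.png

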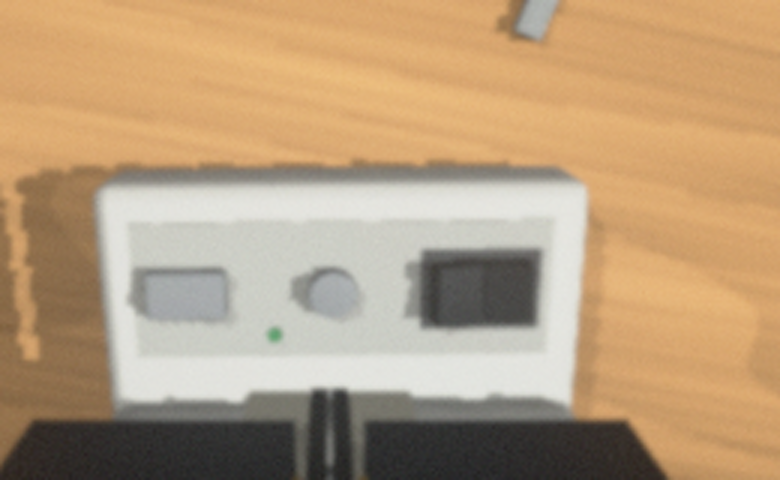

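The rocker is ON: the ON half is level at 48 mm and the other half rises to 52 mm. Now over to the print key, matching the panel's 0.15 rad lean and the balance's yaw.

Emit:
{"method": "step_arm", "body": {
  "steps": [
    [[0.11,-1,0,0,0,0],[0.11,-1,0,0,0,0],[0.11,-1,0,0,0,0]]
  ]
}}

```text
clock: 6.45
tool_pos: [0.5199, 0.0758, 0.1461]
orientation: [-180.0, -0.1, -169.4]
force: [-0.5, 0.3, 0.3]
opening: 0.0007
gripper_force: 0.0
```

Emit:
{"method": "step_arm", "body": {
  "steps": [
    [[0.11,-1,0,0,0,0],[0.11,-1,0,0,0,0],[0.11,-1,0,0,0,0]]
  ]
}}

```text
clock: 6.75
tool_pos: [0.5283, -0.0244, 0.1462]
orientation: [-180.0, -0.1, -169.4]
force: [-0.4, 0.3, 0.1]
opening: 0.0004
gripper_force: 0.0
```

Emit:
{"method": "step_arm", "body": {
  "steps": [
    [[0.11,-1,0,0,0,0],[0.11,-1,0,0,0,0],[0.11,-1,0,0,0,0]]
  ]
}}

```text
clock: 7.05
tool_pos: [0.5366, -0.1246, 0.1461]
orientation: [-180.0, -0.0, -169.4]
force: [-0.2, 0.8, -0.0]
opening: 0.0007
gripper_force: 0.0
```

Emit:
{"method": "step_arm", "body": {
  "steps": [
    [[0.11,-1,0,0,-0.3,-0.22],[0.11,-1,0,0,-0.3,-0.22],[0.11,-1,0,0,-0.3,-0.22],[0.11,-1,0,0,-0.3,-0.22],[0.11,-1,0,0,-0.3,-0.22]]
  ]
}}

```text
clock: 7.55
tool_pos: [0.5446, -0.2206, 0.1463]
orientation: [-179.5, 8.6, -162.9]
force: [-0.6, -0.1, -0.1]
opening: 0.0005
gripper_force: 0.0
```

```bash
python3 - <<'E'
from h import *
o=get_obs();print(o["clock"],o["tool_pos"],o["orientation"],o["force"])
a=np.radians(16.95);n=np.array([-.1494*np.cos(a),-.1494*np.sin(a),.9888])
R=Ro.from_euler("xyz",o["orientation"],degrees=True);print("toolz",R.as_matrix()[:,2],"-n",-n)
K=np.array([.5434,-.227,.053]);print(go(K+n*.02))
c=calibration("wrist");p,d=snapshot("wrist");print(proj(c,K))
q=cv2.resize(p[100:300,130:390,::-1],None,fx=3,fy=3,interpolation=cv2.INTER_CUBIC);cv2.imwrite("pics/w5.png",q)
E
```

```text
7.55 [ 0.54456613 -0.22058973  0.14632935] [-179.54662867    8.55078615 -162.85951546] [-0.57408521 -0.05871167 -0.1272551 ]
toolz [ 0.14440967  0.03625742 -0.9888535 ] -n [ 0.14290999  0.04355564 -0.9888    ]
[ 0.169 -0.052  0.719]
[[253.83108647 179.41270113]]
```

View pics/w5.png

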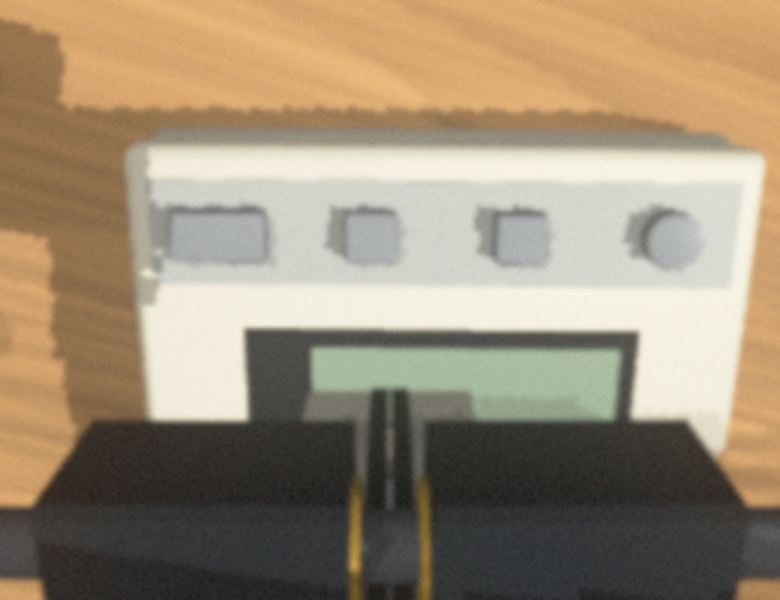

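The print key at pixel (253.7,178.7) matches the prediction (253.8,179.4). I'll approach and press.

Emit:
{"method": "step_arm", "body": {
  "steps": [
    [[0.17,-0.05,0,0,0,0],[0.17,-0.05,0.4,0,0,0],[0.17,-0.05,0.65,0,0,0],[0.17,-0.05,0.72,0,0,0],[0.17,-0.05,0.72,0,0,0],[0.17,-0.05,0.72,0,0,0]]
  ]
}}

```text
clock: 8.2
tool_pos: [0.5407, -0.2287, 0.074]
orientation: [-179.5, 8.6, -162.8]
force: [-0.5, -0.6, 0.6]
opening: 0.0003
gripper_force: 0.0
```

Emit:
{"method": "step_arm", "body": {
  "steps": [
    [[0,0,0.08,0,0,0],[0,0,0.14,0,0,0],[0,0,0.17,0,0,0],[0,0,0.19,0,0,0],[0,0,0.2,0,0,0],[0,0,0.21,0,0,0],[0,0,0.21,0,0,0]]
  ]
}}

```text
clock: 8.9
tool_pos: [0.5429, -0.2282, 0.0522]
orientation: [-179.5, 8.6, -162.9]
force: [-1.2, 0.1, 2.6]
opening: 0.0006
gripper_force: 1.3
```

```bash
python3 - <<'E'
from h import *
o=get_obs();print(o["clock"],o["tool_pos"],o["force"],go([.5434,-.227,.053]))
E
```

```text
8.9 [ 0.54290255 -0.22817696  0.05219955] [-1.20375529  0.06380646  2.55619517] [-0.009  0.01  -0.007]
```

Emit:
{"method": "step_arm", "body": {
  "steps": [
    [[0,0,0.01,0,0,0],[0,0,0.02,0,0,0],[0,0,0.023,0,0,0],[0,0,0.023,0,0,0],[0,0,0.023,0,0,0]]
  ]
}}

```text
clock: 9.4
tool_pos: [0.5432, -0.2281, 0.0501]
orientation: [-179.5, 8.6, -162.9]
force: [-3.1, 0.2, 5.8]
opening: 0.0004
gripper_force: 3.2
```

About 6.5 N and 3 mm of travel, so the print key is registered. I'll retract and head for the feed key, undoing the tilt and yaw.

Emit:
{"method": "step_arm", "body": {
  "steps": [
    [[0,0,-0.3,0,0,0],[0,0,-0.7,0,0,0],[0,0,-1,0,0,0],[0,0,-1,0,0,0],[0,0,-1,0,0.3,0.2],[0,0,-1,0,0.3,0.2],[0,0,-1,0,0.3,0.2],[0,0,-1,0,0.3,0.2]]
  ]
}}

```text
clock: 10.2
tool_pos: [0.5286, -0.2313, 0.1477]
orientation: [180.0, 0.0, -168.6]
force: [0.1, -0.1, -1.5]
opening: 0.0005
gripper_force: 0.0
```

```bash
python3 - <<'E'
from h import *
o=get_obs();print(o["clock"],o["tool_pos"],o["orientation"],o["force"],go([.527,.1349,.148]))
E
```

```text
10.2 [ 0.52862486 -0.23128106  0.14765246] [ 1.79988734e+02  4.63078045e-03 -1.68602767e+02] [ 0.11177712 -0.08625224 -1.46175214] [-7.080e-01  3.593e+00 -3.000e-03]
```

Emit:
{"method": "step_arm", "body": {
  "steps": [
    [[-0.18,0.9,0,0,0,0],[-0.18,0.9,0,0,0,0],[-0.18,0.9,0,0,0,0]]
  ]
}}

```text
clock: 10.5
tool_pos: [0.5284, -0.1367, 0.1487]
orientation: [180.0, 0.1, -168.5]
force: [0.1, -0.1, 0.8]
opening: 0.0007
gripper_force: 0.0
```

Emit:
{"method": "step_arm", "body": {
  "steps": [
    [[-0.18,0.9,0,0,0,0],[-0.18,0.9,0,0,0,0],[-0.18,0.9,0,0,0,0]]
  ]
}}

```text
clock: 10.8
tool_pos: [0.5287, -0.045, 0.1487]
orientation: [180.0, 0.1, -168.5]
force: [0.3, -0.2, 0.1]
opening: 0.0005
gripper_force: 0.0
```

Emit:
{"method": "step_arm", "body": {
  "steps": [
    [[-0.18,0.9,0,0,0,0],[-0.18,0.9,0,0,0,0],[-0.18,0.9,0,0,0,0]]
  ]
}}

```text
clock: 11.1
tool_pos: [0.529, 0.0466, 0.1486]
orientation: [180.0, 0.1, -168.5]
force: [0.4, -1.4, 0.9]
opening: 0.0006
gripper_force: 0.0
```

Emit:
{"method": "step_arm", "body": {
  "steps": [
    [[-0.18,0.9,0,0,0,0.03],[-0.18,0.9,0,0,0,0.03],[-0.18,0.9,0,0,0,0.03],[-0.18,0.9,0,0,0,0.03]]
  ]
}}

```text
clock: 11.5
tool_pos: [0.5284, 0.1355, 0.1481]
orientation: [-180.0, -0.0, -169.4]
force: [0.4, -1.3, -0.1]
opening: 0.0001
gripper_force: 0.0
```

```bash
python3 - <<'E'
from h import *
o=get_obs();print(o["clock"],o["tool_pos"],o["orientation"],o["force"])
c=calibration("wrist");p,d=snapshot("wrist");K=np.array([.5251,.1349,.049]);print(proj(c,K),go(K+[0,0,.02]))
q=cv2.resize(p[100:300,130:390,::-1],None,fx=3,fy=3,interpolation=cv2.INTER_CUBIC);cv2.imwrite("pics/w6.png",q)
E
```

```text
11.5 [0.52840804 0.13547831 0.14811486] [-1.79977191e+02 -1.03642641e-02 -1.69430214e+02] [ 0.40038414 -1.30418643 -0.11084362]
[[259.50288048 191.15533228]] [0.031 0.008 0.791]
```

View pics/w6.png

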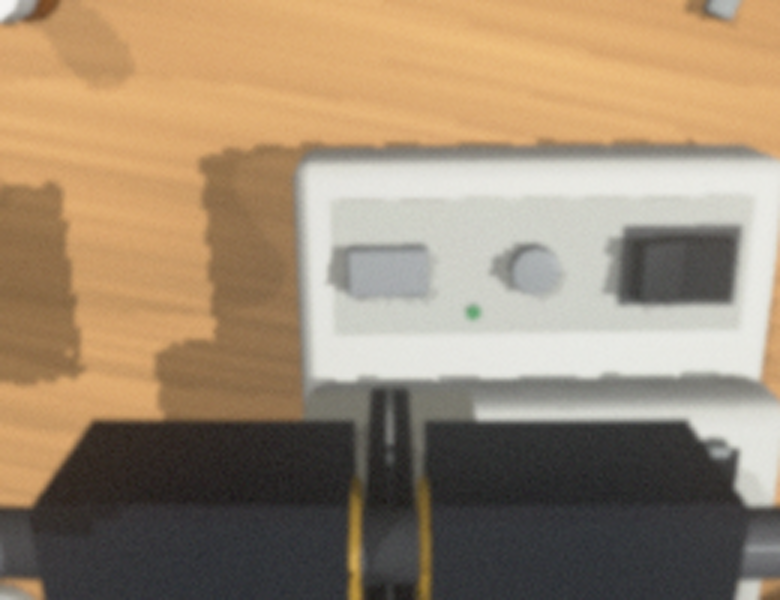

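The feed key at (259.3,190) matches the prediction to about 1 px, and the rocker is still on. I'll approach and press.

Emit:
{"method": "step_arm", "body": {
  "steps": [
    [[0.04,0.01,0.2,0,0,0],[0.04,0.01,0.5,0,0,0],[0.04,0.01,0.72,0,0,0],[0.04,0.01,0.79,0,0,0],[0.04,0.01,0.79,0,0,0],[0.04,0.01,0.79,0,0,0]]
  ]
}}

```text
clock: 12.15
tool_pos: [0.5253, 0.1353, 0.0704]
orientation: [-180.0, 0.1, -169.6]
force: [-0.5, -0.2, 0.7]
opening: 0.0005
gripper_force: 0.0
```

Emit:
{"method": "step_arm", "body": {
  "steps": [
    [[0,0,0.08,0,0,0],[0,0,0.14,0,0,0],[0,0,0.17,0,0,0],[0,0,0.19,0,0,0],[0,0,0.2,0,0,0],[0,0,0.21,0,0,0],[0,0,0.21,0,0,0]]
  ]
}}

```text
clock: 12.85
tool_pos: [0.5246, 0.1357, 0.0485]
orientation: [-180.0, -0.0, -169.5]
force: [-2.0, -0.2, 2.4]
opening: 0.0003
gripper_force: 1.1
```

Emit:
{"method": "step_arm", "body": {
  "steps": [
    [[0,0,0.01,0,0,0],[0,0,0.02,0,0,0],[0,0,0.025,0,0,0],[0,0,0.025,0,0,0],[0,0,0.025,0,0,0],[0,0,0.025,0,0,0]]
  ]
}}

```text
clock: 13.45
tool_pos: [0.5246, 0.1357, 0.0463]
orientation: [-180.0, 0.0, -169.5]
force: [-2.9, 0.4, 6.0]
opening: 0.0005
gripper_force: 3.1
```

Emit:
{"method": "step_arm", "body": {
  "steps": [
    [[0,0,-0.3,0,0,0],[0,0,-0.7,0,0,0],[0,0,-1,0,0,0],[0,0,-1,0,0,0]]
  ]
}}

```text
clock: 13.85
tool_pos: [0.5273, 0.1371, 0.1505]
orientation: [179.9, 0.5, -169.5]
force: [0.4, -0.3, 0.5]
opening: 0.0002
gripper_force: 0.0
```

Emit:
{"method": "step_arm", "body": {
  "steps": [
    [[0,-0.5,-0.5,0,0,0],[0,-1,-1,0,0,0],[0,-1,-1,0,0,0],[0,-1,-1,0,0,0],[0,-1,-1,0,0,0]]
  ]
}}

```text
clock: 14.35
tool_pos: [0.543, 0.037, 0.246]
orientation: [180.0, 0.1, -169.6]
force: [-0.9, 0.7, -0.4]
opening: 0.0006
gripper_force: 0.0
```

```bash
python3 - <<'E'
from h import *
p,d=snapshot("top");s,_=snapshot("scene")
a=cv2.resize(p[130:225,135:215,::-1],None,fx=4,fy=4,interpolation=cv2.INTER_CUBIC)
b=cv2.resize(s[210:295,235:340,::-1],None,fx=4,fy=4,interpolation=cv2.INTER_CUBIC)
o=np.zeros((380,740,3),np.uint8);o[:,:320]=a;o[:340,320:]=b;cv2.imwrite("pics/end.png",o)
o=get_obs();print(o["clock"],o["tool_pos"],o["force"])
E
```

```text
14.45 [0.54215111 0.03763877 0.24467787] [ 0.03822725 -0.76576363 -0.21734833]
```

View pics/end.png

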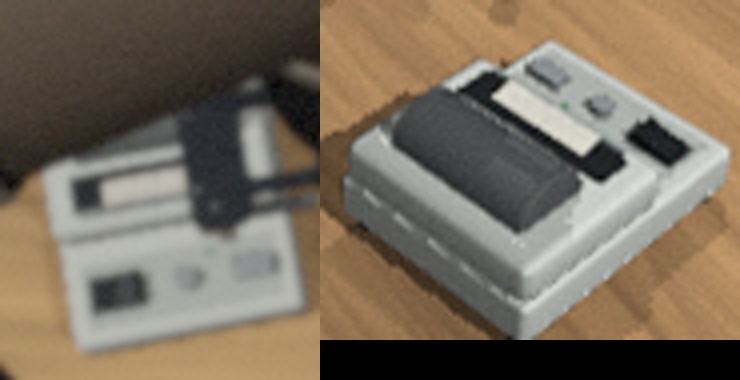

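I have now viewed 11 pictures, one over the limit of 10, so I'll view no more. The last check is numeric: scene differences before and after.

```bash
python3 - <<'E'
from h import *
a=np.load("pics/scene0.npz");s,d=snapshot("scene");c=calibration("scene")
def df(lo,hi):
    x=np.abs(s[lo[1]:hi[1],lo[0]:hi[0]].astype(int)-a["p"][lo[1]:hi[1],lo[0]:hi[0]]).max(2);z=np.abs(d-a["d"])[lo[1]:hi[1],lo[0]:hi[0]]
    m=x>45;ys,xs=np.nonzero(m);print(m.sum(),(z>.004).sum(),(xs.min()+lo[0],xs.max()+lo[0],ys.min()+lo[1],ys.max()+lo[1]) if m.any() else "")
    return m
df((235,210),(345,295));df((150,155),(260,225))
g=lambda p:cv2.cvtColor(p,cv2.COLOR_RGB2GRAY)
for P in([235,205,345,295],[150,155,260,225]):
    f=lambda p:np.float32(g(p)[P[1]:P[3],P[0]:P[2]]);print("shift px",cv2.phaseCorrelate(f(a["p"]),f(s)))
# ticket area: bright paper pixels between pixel columns 275-315
for p in(a["p"],s): print("paper px",(p[225:262,270:320].min(2)>170).sum(), ((p[225:262,270:320,0].astype(int)-p[225:262,270:320,2])>12).sum())
E
```

```text
11 1544 (np.int64(313), np.int64(327), np.int64(240), np.int64(245))
981 2308 (np.int64(150), np.int64(233), np.int64(155), np.int64(191))
shift px ((0.06375120307998117, -0.058622806432722996), 0.9052052038687247)
shift px ((-0.01687082966296316, 0.2501717378762507), 0.8191372738944159)
paper px 269 214
paper px 541 213
```

Neither instrument moved (shift under 0.3 px). The only clear change on the printer is at the rocker. All three presses went well past their thresholds, so I'm handing in.

```bash
python3 -c "
from plant import *
print(close_job())"
```

```text
the job is handed in; nothing more can be done
None
```

I pressed the rocker to on (seen on by camera), then print, then feed (each about 6 N, roughly 3 mm down), and handed in at about 14.5 s with the gripper clear; the pictures showed no ticket coming out, so that part is unconfirmed, and I viewed 11 pictures against the limit of 10.

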